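# Stop and clear the gel tank's timer

## Task

The gel run is over: on the timer that lies in front of the gel tank, press the right-hand key gently all the way down with the fingertips to stop it and let it come up again, then press the left-hand key of the same timer in the same way to clear it, and withdraw. Left and right are as you see them with the timer's display beyond the keys, and only one key may be down at a time. Pick nothing up, leave the timer lying where it is, and do not touch the other two timers, the equipment or anything else.

Things in the scene. Friction and masses are not known exactly. Their poses are not given: they have to be found in the camera images.
- timer_gel: the timer to operate, lying loose on its back on the robot's side of the gel tank, 55 to 100 g: white square casing 66 x 66 mm, flat top 16 mm high. Origin: centre of its underside; z up; x points from the two keys to the display, y to its left. The display lies away from the robot, turned by up to 0.55 rad. The three timers look alike; one more lies far to the left, out of the work
- right_key (a point): centre of the top face of the right-hand key of that timer: a key 12 mm (along timer x) x 24 mm (along timer y), its top 18.5 mm above the worktop, 2.5 mm above the casing, at timer x = -18 mm, y = -17 mm
- left_key (a point): centre of the top face of the left-hand key of that timer, same size and height, at timer x = -18 mm, y = +17 mm; the gap between the two keys is 10 mm
- timer_gel_key_2 (a joint): travel of the right-hand key, m: 0 up, 0.0012 fully down; a stiff spring lifts it again; about 4 N moves it 0.7 mm, about 6 N takes it fully down
- timer_gel_key_1 (a joint): travel of the left-hand key, m: 0 up, 0.0012 fully down; same spring and forces
- gel_tank: gel tank: an upright dark rectangular tank, 133 x 133 x 216 mm, with a pale lid that has four black knobs; origin at the centre of its underside. Its timer lies on the robot's side of it, centre 185 to 200 mm from the tank's centre. The three pieces of equipment stand in a row behind the timers in any order
- centrifuge: mini centrifuge with a clear dome, 152 x 152 x 116 mm, origin at the centre of its underside; leave alone
- flask: conical glass flask, 63 mm wide, 109 mm high, origin at the centre of its underside; leave alone
- timer_centrifuge: timer of the same kind in front of the centrifuge, origin at the centre of its underside; leave alone
- timer_flask: timer of the same kind in front of the flask, origin at the centre of its underside; leave alone
- tweezers: steel tweezers, 122 x 11 x 8 mm, lying roughly along the view from the robot between two of the timers, origin at the middle of the underside; leave alone
- marker: marker pen, 140 x 15 x 18 mm, lying in the same way between two of the timers, origin at the middle of its underside; leave alone
- tape_roll: roll of tape, 64 mm wide, 18 mm high, lying to the left of the timers, origin at the centre of its underside; leave alone
There are look-alikes about, which are no part of the job. What is shaped like the timer_gel but purple or turquoise is not meant.

How it is judged:
By the outcome, as a careful person would: the job done as asked, in the order asked, and still so for the second after the job is handed in, with the robot touching nothing.
It also fails if it takes over 37 s, if anything falls off the work surface, if the arm or the gripper's body presses on something with over 40 N, if the wrist force passes 120 N, or if a joint passes its speed limit or range.

## Robot

A 6-joint arm with a two-finger parallel gripper is mounted at the origin on a cart in front of the work surface, level with it; the furniture and walls round the work are solid. World frame = base frame: x ahead of the robot, y to its left, z up, the work surface at z = 0. Lengths are in m, angles in rad, forces in N, time in s.
With the tool pointing down it reaches from about 0.35 to 0.975 m from the base axis. Payload 7.1 kg.
Tool frame: the origin (TCP) lies midway between the tips of the shut fingers; the grasp point (between the pads) lies 19 mm behind it; z points along the fingers, x is the direction in which the jaws open and shut, and the axes are right-handed (so a half turn about z gives the same grasp; the last joint's range is limited). The gripper opens to 88 mm and grips with 3 to 60 N. Pads are 20 mm wide; open, the fingers measure 115 mm over their backs; the gripper's body (75 mm by 178 mm) begins 61 mm behind the grasp point.
Start: joints at [-1.144, 0.423, 1.63, -0, 1.089, -0.019], TCP at [0.27, -0.564, 0.223] pointing down, gripper open.
Joint ranges: [-3, 3], [-0.9, 2.11], [0.09, 2.58], [-1.31, 4.45], [0.11, 2.69], [-2.54, 2.54]. Speed limits (rad/s): [2.39, 2.39, 3.01, 3.14, 3.14, 3.14].

## Interface

Orientations are given as a unit quaternion [w, x, y, z].
In Python, from station import move_pose, movel, movej, command_gripper, wait, inverse_kinematics, read_camera, camera_info, MotionError, job_done, get_time, get_joint_pos, get_qvel, get_effort, get_tcp_pos, get_ee_rot, get_ft_force, get_ft_torque, get_grip_width gives the robot as it stands. Calls block until the motion is done:
- move_pose(position, orientation): joint-space move of the TCP to a pose.
- movel(position, frame=None, v=0.15, until_force=None): straight line of the TCP; frame=None keeps the orientation; v is the mean speed in m/s. With until_force (N) it stops when the force on the tool has changed by that much, and returns True; else False.
- movej(angles): joint-space move.
- command_gripper(opening): opening from 0.0 (shut) to 1.0 (fully open); the grip force is fixed at half the most; returns when the fingers have stopped.
- wait(seconds).
- inverse_kinematics(position, orientation): joint angles nearest the present ones, or None.
- read_camera(name): name is "scene" or "side" or "wrist"; returns the picture (384x512x3 uint8, red, green, blue); there is no depth.
- camera_info(name): a dict with "intrinsics" (3x3 intrinsics, pixels), "T" (4x4, takes a point from camera to world coordinates); the wrist camera has in their place "tool_from_camera" (4x4, takes a point from camera to tool coordinates, whose origin is the TCP and whose axes are the tool frame's). Camera axes: x right, y up, looking along -z (the intrinsics and any distortion apply to the point x, -y, -z); pixel columns grow to the right and rows downward; lengths in m; the calibration is good to about 2 mm. A picture is of the moment at which its call begins: read the wrist's pose just before it. camera_info takes no time and is no camera call.
A pose or a line that the arm cannot do raises MotionError and nothing moves.
- job_done(): hands the job in, once; it reports no verdict.
Readings, each from a call of its own:
- get_time(): time.
- get_joint_pos(): joint angles.
- get_qvel(): joint speeds.
- get_effort(): joint torques, N m.
- get_tcp_pos(): TCP position.
- get_ee_rot(): TCP orientation.
- get_ft_force(): force on the tool from outside, world axes, zero at the start.
- get_ft_torque(): the same for the moment, N m.
- get_grip_width(): opening from 0.0 (shut) to 1.0 (fully open).
Only numpy, scipy, OpenCV 4.12 (cv2) and the standard library are available. Lean on these libraries where they do the work, as an engineer would, in place of code of your own. Each camera call takes 0.05 s, during which the arm holds its last target.

## Working session

There is one attempt and no reset: what is moved stays moved. The work goes in short steps, each a Python script; the robot and the scene stay as the last script left them, time stands still between calls to the robot, and variables do not carry over. Pictures are saved under pics/ and viewed, and the job is handed in when it is done.

```bash
ls; mkdir -p pics
python3 - <<'E'
from station import *
import cv2,numpy as np
np.set_printoptions(precision=4,suppress=True)
print(get_time(),get_tcp_pos(),get_ee_rot(),get_ft_force(),get_grip_width())
for n in ["scene","side","wrist"]:
    im=read_camera(n); cv2.imwrite(f"pics/{n}0.png",cv2.cvtColor(im,cv2.COLOR_RGB2BGR))
    print(n,camera_info(n))
print(get_time())
E
```

```text
pics
0.0 [ 0.2693 -0.5634  0.2219] [-0.0004  0.8459 -0.5333 -0.0007] [0.26   0.1611 0.1486] 0.9997472411401737
scene {'intrinsics': array([[413.6686,   0.    , 258.5217],
       [  0.    , 413.6686, 189.9987],
       [  0.    ,   0.    ,   1.    ]]), 'T': array([[-0.8077,  0.3153, -0.4982, -0.0552],
       [-0.5893, -0.4614,  0.6633,  0.8211],
       [-0.0207,  0.8293,  0.5584,  0.6809],
       [ 0.    ,  0.    ,  0.    ,  1.    ]])}
side {'intrinsics': array([[445.3568,   0.    , 250.2006],
       [  0.    , 445.3568, 190.2584],
       [  0.    ,   0.    ,   1.    ]]), 'T': array([[-0.9015,  0.2343, -0.3638,  0.0627],
       [-0.4326, -0.5107,  0.743 ,  0.9487],
       [-0.0117,  0.8272,  0.5618,  0.7422],
       [ 0.    ,  0.    ,  0.    ,  1.    ]])}
wrist {'intrinsics': array([[264.8395,   0.    , 260.5323],
       [  0.    , 264.8395, 189.405 ],
       [  0.    ,   0.    ,   1.    ]]), 'tool_from_camera': array([[ 1.    ,  0.0008, -0.0011,  0.001 ],
       [ 0.0005, -0.9622, -0.2722, -0.0748],
       [-0.0013,  0.2722, -0.9622, -0.1623],
       [ 0.    ,  0.    ,  0.    ,  1.    ]])}
0.15
```

View pics/scene0.png

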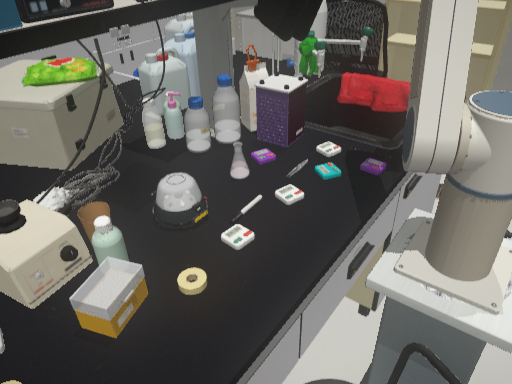

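View pics/side0.png

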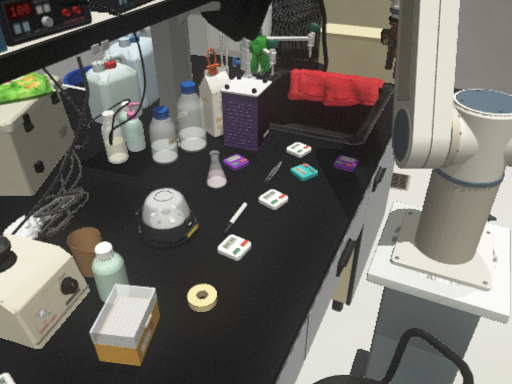

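View pics/wrist0.png

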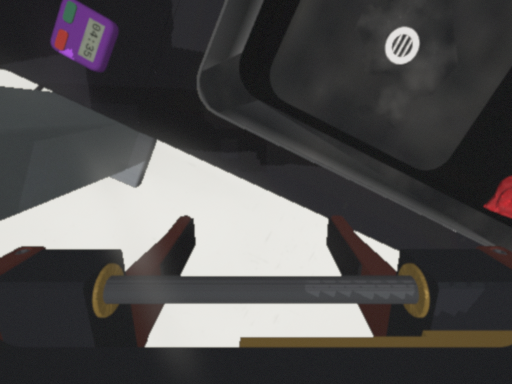

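The white candidates in the scene view are (329,149) beside the gel tank at (281,110), (290,194) near the flask and (238,236) in front of the centrifuge. Purple (263,156) and (373,166) and turquoise (328,171) are decoys. I'll turn these pixels into positions next.

```bash
cat > h.py <<'E'
from station import *
import cv2,numpy as np
from scipy.spatial.transform import Rotation as R
np.set_printoptions(precision=4,suppress=True)
def ray(K,T,uv):
    d=np.array([(uv[0]-K[0,2])/K[0,0],-(uv[1]-K[1,2])/K[1,1],-1.])
    return T[:3,3],T[:3,:3]@d
def onz(K,T,uv,z):
    o,d=ray(K,T,uv); return o+d*(z-o[2])/d[2]
def tri(obs):
    A=np.zeros((3,3));b=np.zeros(3)
    for K,T,uv in obs:
        o,d=ray(K,T,uv); d=d/np.linalg.norm(d);P=np.eye(3)-np.outer(d,d);A+=P;b+=P@o
    x=np.linalg.solve(A,b)
    return x
def cam(n):
    c=camera_info(n); return c["intrinsics"],c["T"]
def wristT(pos,q):
    M=np.eye(4);M[:3,:3]=R.from_quat(np.roll(q,-1)).as_matrix();M[:3,3]=pos
    return M@camera_info("wrist")["tool_from_camera"]
def save(n,im): cv2.imwrite(f"pics/{n}.png",cv2.cvtColor(im,cv2.COLOR_RGB2BGR))
E
python3 - <<'E'
from h import *
K,T=cam("scene");K2,T2=cam("side")
for n,a,b in [("t1",(329,149),(299,149)),("t2",(290,194),(273,199)),("t3",(238,236),(235,247)),("tankfrontbase",(289,145),(261,149)),("tankL",(258,137),(223,142)),("tankR",(305,126),(272,130)),("turq",(328,171),(304,172)),("pur",(263,156),(235,161)),("pur2",(373,166),(345,163))]:
    print(n,onz(K,T,a,.016),onz(K2,T2,b,.016),tri([(K,T,a),(K2,T2,b)]))
im=cv2.cvtColor(cv2.imread("pics/scene0.png"),cv2.COLOR_BGR2RGB)
a=cv2.resize(im[60:260,200:400],(600,600),interpolation=cv2.INTER_CUBIC);save("crop0",a)
E
```

```text
t1 [ 0.4879 -0.3006  0.016 ] [ 0.4908 -0.3018  0.016 ] [ 0.4966 -0.3188  0.0057]
t2 [ 0.4525 -0.0025  0.016 ] [0.4556 0.0011 0.016 ] [ 0.4662 -0.0246 -0.0028]
t3 [0.4599 0.2247 0.016 ] [0.46   0.2265 0.016 ] [0.4625 0.2218 0.012 ]
tankfrontbase [ 0.6143 -0.2502  0.016 ] [ 0.6067 -0.2492  0.016 ] [ 0.5876 -0.2072  0.042 ]
tankL [ 0.7383 -0.24    0.016 ] [ 0.7471 -0.2402  0.016 ] [ 0.7763 -0.291  -0.0155]
tankR [ 0.6463 -0.4102  0.016 ] [ 0.6292 -0.3946  0.016 ] [ 0.6001 -0.3273  0.0566]
turq [ 0.4234 -0.1733  0.016 ] [ 0.4256 -0.171   0.016 ] [ 0.4323 -0.1916  0.0032]
pur [ 0.6435 -0.138   0.016 ] [ 0.6499 -0.1422  0.016 ] [ 0.6612 -0.1629  0.0005]
pur2 [ 0.3223 -0.278   0.016 ] [ 0.326 -0.276  0.016] [ 0.3334 -0.3102 -0.0038]
```

View pics/crop0.png

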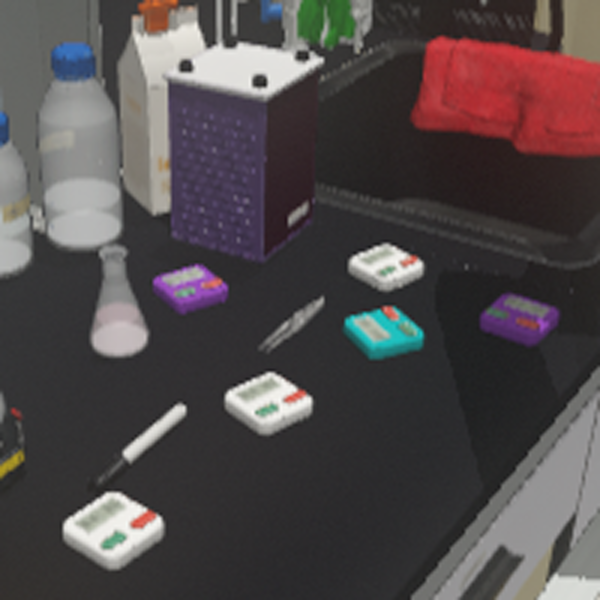

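The nearest white timer, t1 at scene (329,149), works out at about (0.489,-0.301). That is about 0.19 m from the tank, on the robot's side, and the other white timers are 0.38 m or more away. I'll shut the gripper and look from above.

Run:
```python
from h import *
def quat(yaw): # tool x = timer y, tool y = timer x, z down
    c,s=np.cos(yaw),np.sin(yaw)
    M=np.array([[-s,c,0],[c,s,0],[0,0,-1.]])
    return np.roll(R.from_matrix(M).as_quat(),1)
q=quat(-.55); p=np.array([.47,-.29,.17])
sol=inverse_kinematics(p,q); print(sol)
command_gripper(0.0)
move_pose(p,q); 
for i,pp in enumerate([p,np.array([.455,-.282,.11])]):
    if i: movel(pp)
    a,b=get_tcp_pos(),get_ee_rot(); im=read_camera("wrist"); save(f"w{i+1}",im)
    np.savez(f"w{i+1}.npz",p=a,q=b); print(a,b,get_time())
```

```text
[-0.5744  0.3864  1.8321 -0.      0.9232 -1.5952]
[ 0.47   -0.2905  0.1702] [0.0002 0.8729 0.4879 0.    ] 2.95
[ 0.4553 -0.2826  0.1103] [0.0002 0.8728 0.4882 0.0001] 3.5667
```

View pics/w1.png

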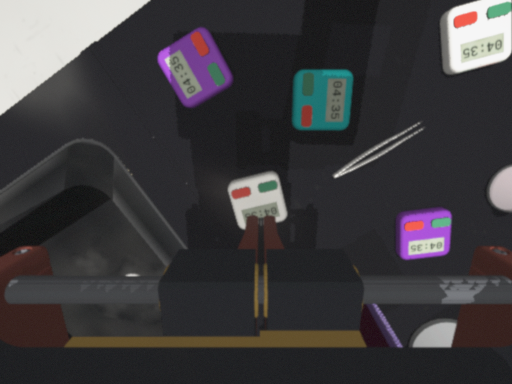

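View pics/w2.png

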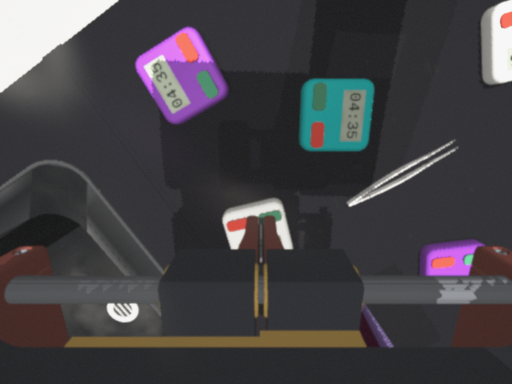

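Run:
```python
from h import *
for i,pp in [(3,(.415,-.225,.10)),(4,(.385,-.285,.10))]:
    movel(pp,v=.2); wait(.1)
    a,b=get_tcp_pos(),get_ee_rot(); im=read_camera("wrist"); save(f"w{i}",im)
    np.savez(f"w{i}.npz",p=a,q=b); print(a,b,get_time())
    K=camera_info("wrist")["intrinsics"];T=wristT(a,b)
    # project the guess
    g=np.linalg.inv(T)@np.array([.478,-.297,.0175,1]); u=K[0,2]+K[0,0]*g[0]/-g[2]; v=K[1,2]-K[1,1]*g[1]/-g[2]; print(u,v)
    x0=int(np.clip(u-60,0,392));y0=int(np.clip(v-60,0,264)); print("crop",x0,y0)
    save(f"w{i}c",cv2.resize(im[y0:y0+120,x0:x0+120],(600,600),interpolation=cv2.INTER_CUBIC))
```

```text
[ 0.417  -0.2265  0.1009] [0.0014 0.8726 0.4885 0.0008] 4.2167
234.50232593954826 272.9703431676765
crop 174 212
[ 0.3852 -0.2844  0.0999] [-0.0002  0.8726  0.4885  0.    ] 4.85
296.8903522220626 271.2195930103489
crop 236 211
```

View pics/w3c.png

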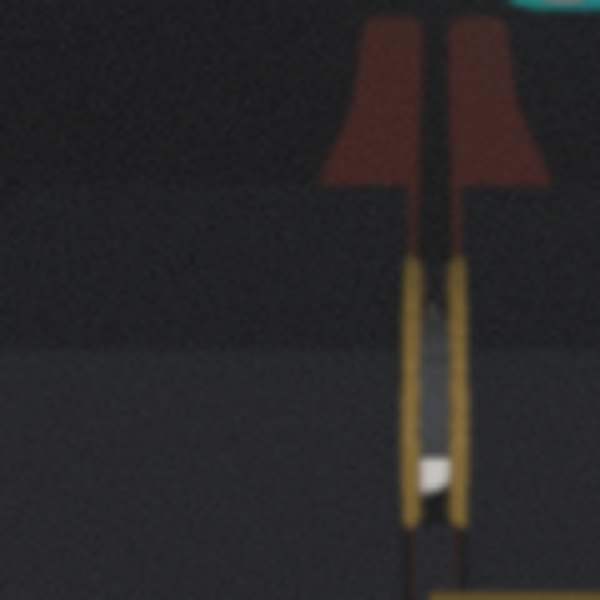

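View pics/w4c.png

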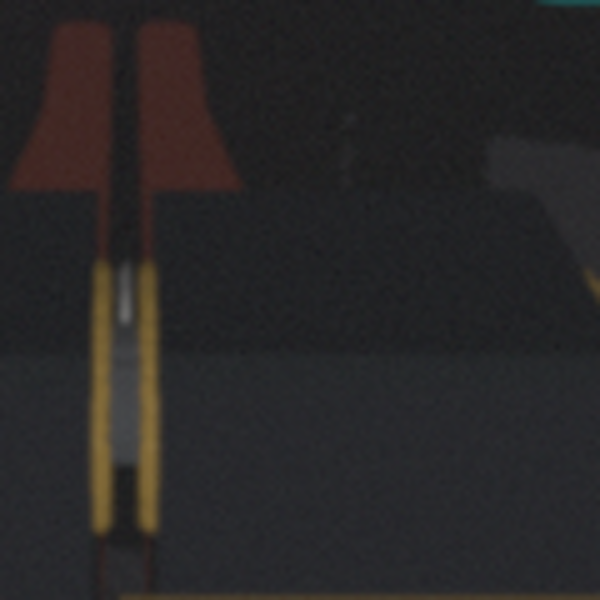

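The move went the wrong way: moving back pushes the timer under the fingers. I'll go forward instead, above the timer.

Run:
```python
from h import *
f=np.array([.853,-.523,0]);l=np.array([.523,.853,0]);c=np.array([.489,-.301,.11])
print(get_grip_width())
for i,pp in [(5,c+.02*f+.03*l),(6,c+.02*f-.03*l)]:
    movel(pp,v=.25); wait(.15)
    a,b=get_tcp_pos(),get_ee_rot(); im=read_camera("wrist"); save(f"w{i}",im)
    np.savez(f"w{i}.npz",p=a,q=b); print(a,b,get_time())
    x0=int(np.clip(260+(-60 if i==5 else 60)-60,0,392));y0=90;print("crop",x0,y0)
    save(f"w{i}c",cv2.resize(im[y0:y0+120,x0:x0+120],(600,600),interpolation=cv2.INTER_CUBIC))
```

```text
0.00598506587653322
[ 0.52   -0.2855  0.1097] [-0.0008  0.8727  0.4882 -0.0005] 5.75
crop 140 90
[ 0.4904 -0.3365  0.11  ] [-0.0001  0.8725  0.4886  0.    ] 6.3417
crop 260 90
```

View pics/w5c.png

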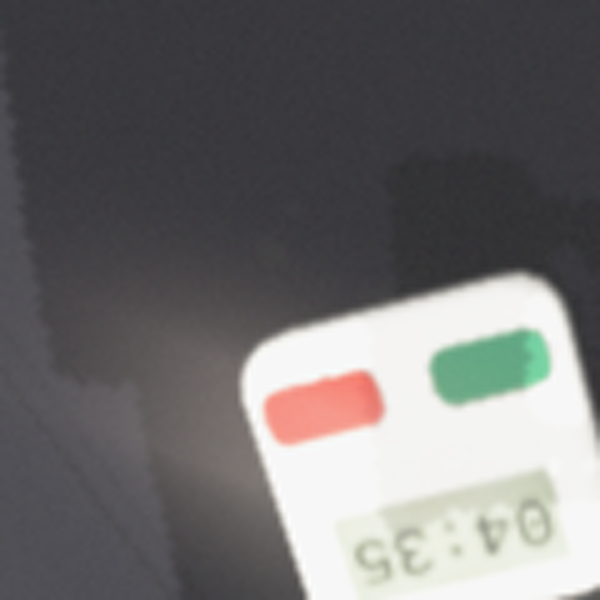

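View pics/w6c.png

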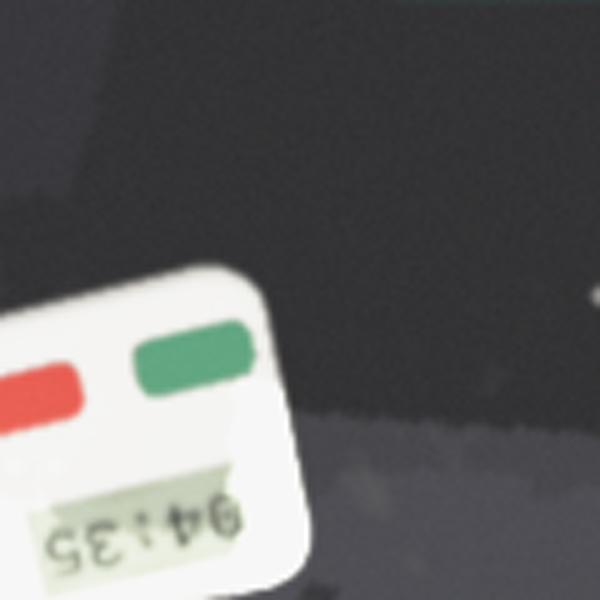

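View pics/w6.png

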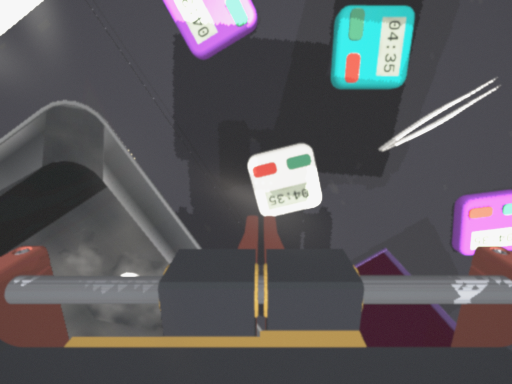

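Crop w5 shows the red right key at about pixel (204.8,171.4) and the green left key at (238.2,163.2). In w6 they are at about (265,170) and (299,161.6). I'll segment the colours for the centroids and triangulate.

```bash
cat > meas.py <<'E'
from h import *
def cent(im,box,col):
    x0,y0,x1,y1=box; s=im[y0:y1,x0:x1].astype(int); r,g,b=s[...,0],s[...,1],s[...,2]
    m=(r>g+50)&(r>b+50) if col=="r" else (g>r+30)&(g>b+12)
    y,x=np.nonzero(m); return np.array([x.mean()+x0,y.mean()+y0]),len(x)
E
python3 - <<'E'
from meas import *
K=camera_info("wrist")["intrinsics"]
O={"r":[],"g":[]}
for i,bx in [(5,(180,140,262,200)),(6,(240,140,320,200))]:
    d=np.load(f"w{i}.npz");T=wristT(d["p"],d["q"]);im=cv2.cvtColor(cv2.imread(f"pics/w{i}.png"),cv2.COLOR_BGR2RGB)
    for c in "rg":
        uv,n=cent(im,bx,c); O[c].append((K,T,uv)); print(i,c,uv,n,onz(K,T,uv,.0185))
R_,G=tri(O["r"]),tri(O["g"]);print(R_,G,np.linalg.norm(R_-G))
# external cams check
for c,a,b in [("r",(200+408/3,60+262/3),None),("g",(200+385/3,60+272/3),None)]:
    k,t=cam("scene");print(c,onz(k,t,a,.0185))
E
```

```text
5 r [204.3333 171.1138] 246 [ 0.4738 -0.3222  0.0185]
5 g [237.7171 162.845 ] 258 [ 0.484  -0.2899  0.0185]
6 r [264.5361 169.5551] 263 [ 0.4738 -0.3223  0.0185]
6 g [298.4208 161.1892] 259 [ 0.4839 -0.2901  0.0185]
[ 0.4739 -0.3224  0.0178] [ 0.4841 -0.2901  0.0176] 0.03385940641296232
r [ 0.472  -0.3198  0.0185]
g [ 0.4822 -0.2849  0.0185]
```

The keys are 33.9 mm apart (34 expected) and 17.7 mm high (18.5 expected), and the timer's yaw is about -0.30. The red key is on the right. I'll align the tool over it and press.

```bash
cat > press.py <<'E'
from h import *
def quat(yaw):
    c,s=np.cos(yaw),np.sin(yaw)
    return np.roll(R.from_matrix(np.array([[-s,c,0],[c,s,0],[0,0,-1.]])).as_quat(),1)
YAW=np.arctan2(-.0102,.0323)
def press(P,F=9,first=False):
    if first: move_pose([P[0],P[1],.07],quat(YAW))
    else: movel([P[0],P[1],.045],v=.1)
    movel([P[0],P[1],.0245],v=.06); wait(.3)
    print("above",get_time(),get_tcp_pos(),get_ee_rot(),get_ft_force())
    f0=get_ft_force()
    hit=movel([P[0],P[1],.0145],v=.004,until_force=F)
    print("hit",hit,get_time(),get_tcp_pos(),get_ft_force()-f0)
    wait(.15); print("hold",get_tcp_pos(),get_ft_force()-f0)
    return f0
E
python3 - <<'E'
from press import *
f0=press([.4739,-.3223],first=True)
save("side_p1",read_camera("side"))
movel([.4739,-.3223,.045],v=.04); wait(.2)
print("up",get_time(),get_tcp_pos(),get_ft_force()-f0)
E
```

```text
above 7.8917 [ 0.4741 -0.3224  0.0248] [0.0003 0.8066 0.5911 0.0001] [ 0.0778 -0.2989 -0.8705]
hit True 9.5667 [ 0.4739 -0.3223  0.0176] [-1.7014  1.1206  5.802 ]
hold [ 0.4739 -0.3223  0.0177] [-0.3091  0.7617  7.113 ]
up 10.8167 [ 0.4737 -0.3222  0.0447] [0.165  0.5312 0.5619]
```

The hold force was only 6 to 7 N, close to the 6 N that full travel needs. I'll check the sensor noise to judge whether the key bottomed.

Run:
```python
from h import *
print(get_time());F=[];Z=[]
for i in range(10):
    F.append([get_ft_force()[2] for _ in range(3)]);Z.append([get_tcp_pos()[2] for _ in range(3)]);wait(.02)
print(np.array(F),np.array(Z)*1e3,get_time())
```

```text
10.8167
[[-0.3086 -0.3086 -0.3086]
 [-0.1342 -0.1342 -0.1342]
 [ 0.6677  0.6677  0.6677]
 [ 0.0708  0.0708  0.0708]
 [ 0.5917  0.5917  0.5917]
 [-0.1365 -0.1365 -0.1365]
 [-1.178  -1.178  -1.178 ]
 [-0.3562 -0.3562 -0.3562]
 [-0.6987 -0.6987 -0.6987]
 [-0.0154 -0.0154 -0.0154]] [[44.7399 44.7399 44.7399]
 [44.7388 44.7388 44.7388]
 [44.7428 44.7428 44.7428]
 [44.7473 44.7473 44.7473]
 [44.7681 44.7681 44.7681]
 [44.7717 44.7717 44.7717]
 [44.7748 44.7748 44.7748]
 [44.8018 44.8018 44.8018]
 [44.8134 44.8134 44.8134]
 [44.8137 44.8137 44.8137]] 10.9833
```

```bash
python3 -c "
import cv2
i=cv2.imread('pics/side_p1.png');cv2.imwrite('pics/side_p1c.png',cv2.resize(i[90:210,230:390],(800,600),interpolation=cv2.INTER_CUBIC))"
```

```text
(no output)
```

View pics/side_p1c.png

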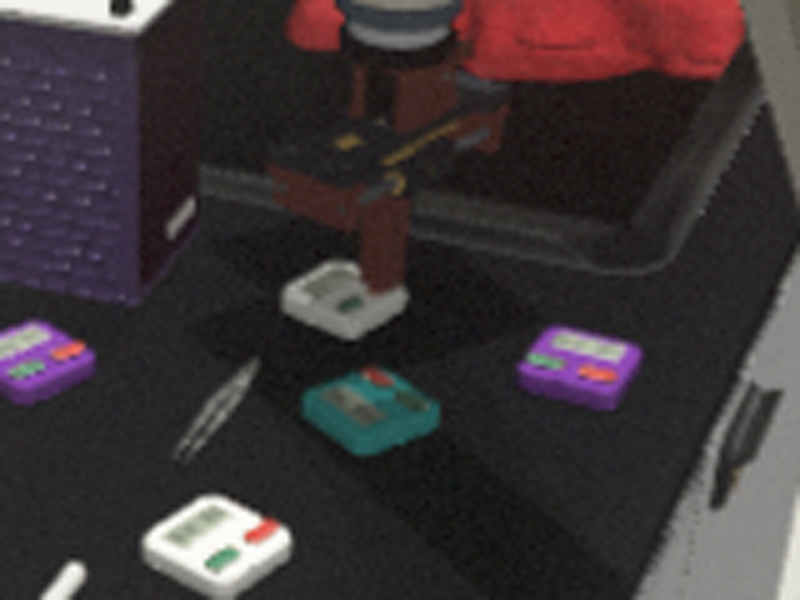

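The noise (σ about 0.55 N) leaves it open whether the press was complete. Before any second press, I'll touch the same key lightly in small steps and average the force, to find its contact height and stiffness. That shows whether z=17.65 mm was full travel.

```bash
cat >> press.py <<'E'
def rd(n=8):
    F=[];Z=[]
    for _ in range(n):
        wait(.017); F.append(get_ft_force()[2]);Z.append(get_tcp_pos()[2])
    return np.mean(F),np.mean(Z)*1e3
E
python3 - <<'E'
from press import *
P=[.4739,-.3223]
movel([*P,.0205],v=.06); wait(.3)
b,z=rd(15);print("bias",b,z,get_time())
c=.0195
while c>.0170:
    movel([*P,c],v=.01); wait(.05)
    f,z=rd();print(round(c*1e3,2),round(z,3),round(f-b,2))
    if f-b>2.3: break
    c-=.0002
print(get_time())
E
```

```text
bias -0.18134377369796803 20.686440175502927 12.0917
19.5 19.47 0.49
19.3 19.293 0.13
19.1 19.093 0.19
18.9 18.898 0.14
18.7 18.694 0.34
18.5 18.564 1.76
18.3 18.375 3.26
15.125
```

Contact is at z≈18.6 mm, so the first press at 17.65–17.7 mm was only about 0.9–1.0 mm of the 1.2 mm travel. The key never reached its stop. I'm still on this key, so I'll carry this press down to the stop.

Run:
```python
from press import *
P=[.4739,-.3223];b=-.15
c=.0180
while c>.0158:
    movel([*P,c],v=.02)
    f,z=rd(5);print(round(c*1e3,2),round(z,3),round(f-b,2))
    if f-b>9.5: break
    c-=.0002 if c<.0177 else .0003
wait(.1);print("hold",rd(5),get_time())
movel([*P,.03],v=.04);wait(.1);print("up",rd(5),get_time())
```

```text
18.0 18.045 4.14
17.7 17.757 5.08
17.5 17.634 6.21
17.3 17.595 7.96
17.1 17.567 9.41
16.9 17.526 11.53
hold (np.float64(11.241630791110836), np.float64(17.534585114252913)) 17.3083
up (np.float64(0.16839830961517407), np.float64(29.76996178916834)) 17.9667
```

At 6.2 N and z≈17.6 mm the stiffness rose sharply: that is the end stop, held at 11 N, and the key is now released. Next is the left key in one slow stroke, after checking the timer hasn't shifted.

Run:
```python
from press import *
P=np.array([.4840,-.2901])
movel([*P,.03],v=.1)
save("side_m",read_camera("side"))
i=cv2.imread("pics/side_m.png");cv2.imwrite("pics/side_mc.png",cv2.resize(i[125:185,260:340],(800,600),interpolation=cv2.INTER_CUBIC))
movel([*P,.0205],v=.06);wait(.3)
b,z=rd(12);print("bias",b,z,get_time(),get_tcp_pos())
hit=movel([*P,.0180],v=.005,until_force=9);print(hit,rd(4))
c=.0178
while c>.0160:
    movel([*P,c],v=.02)
    f,z=rd(5);print(round(c*1e3,2),round(z,3),round(f-b,2))
    if f-b>9.5: break
    c-=.0002
print("hold",rd(5),get_time())
movel([*P,.05],v=.05);wait(.1);print("up",rd(5),get_time())
```

```text
bias 0.16468599364737654 20.621377220523602 19.3083 [ 0.484  -0.2901  0.0206]
False (np.float64(3.0566359019927214), np.float64(18.10286229710512))
17.8 17.918 4.17
17.6 17.679 5.09
17.4 17.617 6.6
17.2 17.58 8.83
17.0 17.547 10.35
hold (np.float64(10.037546911252935), np.float64(17.549061867969346)) 21.775
up (np.float64(0.1639581490208495), np.float64(49.66488161811892)) 22.7667
```

View pics/side_mc.png

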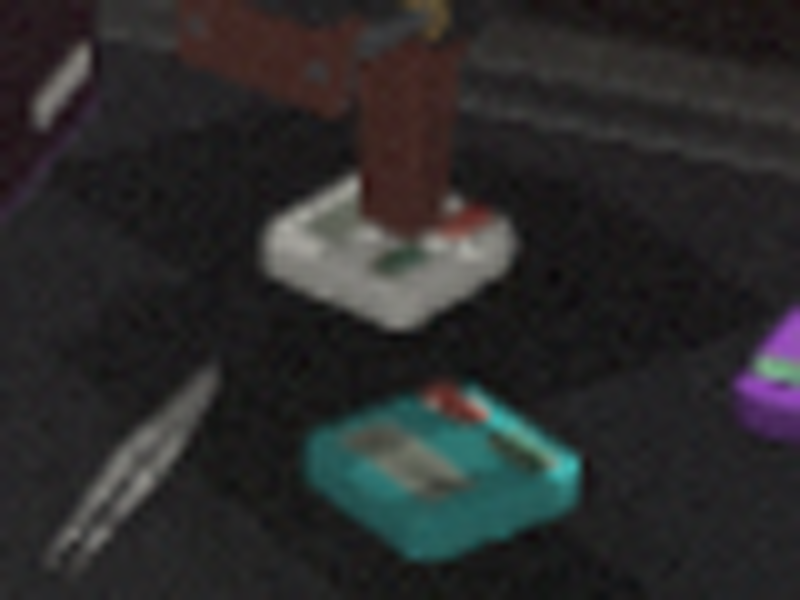

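The left key gave the same force curve, with its stop at about 17.6 mm and the hold at 10 N. I'll withdraw and check.

Run:
```python
from press import *
from meas import cent
movel([.50,-.315,.16],v=.2); wait(.3)
a,q=get_tcp_pos(),get_ee_rot();im=read_camera("wrist");save("wf",im);save("side_f",read_camera("side"))
K=camera_info("wrist")["intrinsics"];T=wristT(a,q)
for n,p in (("r",[.4738,-.3222]),("g",[.4839,-.29])):
    g=np.linalg.inv(T)@np.array([*p,.0185,1]);u=K[0,2]+K[0,0]*g[0]/-g[2];v=K[1,2]-K[1,1]*g[1]/-g[2]
    uv,m=cent(im,(int(u-16),int(v-12),int(u+17),int(v+13)),n);print(n,uv,m,onz(K,T,uv,.0185))
print(get_time(),get_tcp_pos(),get_ft_force())
```

```text
r [247.7363 160.7802] 182 [ 0.4736 -0.3226  0.0185]
g [277.3941 160.9941] 170 [ 0.4841 -0.2901  0.0185]
23.8833 [ 0.4997 -0.3148  0.1594] [-0.355  -0.3866 -0.3994]
```

View pics/wf.png

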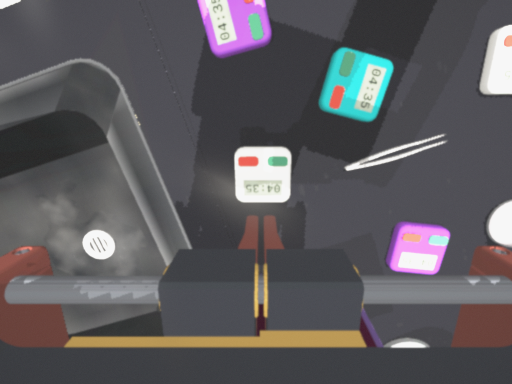

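The wrist view shows the timer at (263,175) and both keys within 0.5 mm of where they were measured before. The arm is clear, so I'll hand in.

```bash
python3 -c "
from station import *
job_done();print(get_time())"
```

```text
the job is handed in; nothing more can be done
the job is handed in; nothing more can be done
```

I pressed the right-hand (red) key of the gel tank's timer fully down and let it up, then did the same with the left-hand (green) key. Then I withdrew and handed the job in. The clock read about 24 s at the last check, within the 37 s limit.

- **Right key pressed twice:** the first press stopped early, at about 6 N and roughly 0.9–1.0 mm of the 1.2 mm travel, so I could not be sure it had reached its stop. I touched the key again to find its contact height, then pressed it to the stop, holding about 11 N, before going to the left key. If the first press did register on the timer, the right key counts as pressed twice.
- **Left key:** it went down in one stepped stroke, reaching its stop at about 6 N and holding about 10 N. Its stop was at the same height as the right key's, about 17.6 mm.
- **Final check:** both keys were within 0.5 mm of where they were before the presses, so the timer has not moved. The tool force was back to about zero and the arm was clear. The pictures showed nothing else disturbed.
- **Small disagreement:** the cameras put the key tops at 17.7 mm against the stated 18.5 mm. Contact came at about 18.6 mm, which agrees with the stated height.

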